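Wedge up a heat sink for underside inspection

TASK

I want to look under the front edge of the copper heat sink lying in the aluminium cradle. Pick up the yellow levelling wedge by its tab and slowly push it, flat on the shelf and thin end first, into the channel between the rails until the sink's whole front edge has just lifted off the rails, about 4 mm; touch the sink with nothing but the wedge, and leave the boards, turntable and loupe stand alone. Finish while holding: keep the wedge gripped in place, resting flat on the shelf and carrying the front edge, and do not let go.

Things in the scene. Friction and masses are not known exactly. Their poses are not given: they have to be found in the camera images.
- cradle: Fixed aluminium cradle. Origin on the shelf midway between its rails; x points from the open front to the back stop (push direction), z up. Rails along x from x=-40 mm to the stop, tops 10 mm high, inner faces at y=+-24 mm; channel floor is the bare shelf. Outer lips at y=+-40 to +-46 mm, 15 mm high. Stop face at x=+40 mm, 22 mm high.
- sink: Loose copper heat sink, 80 (x) x 76 (y) x 26 mm high with fins along x, about 0.7 kg (varies). Origin at the centre of its underside, axes as the cradle's. It lies on the rails, underside 10 mm above the shelf, bridging the channel, up to 3 mm short of the back stop; pushed, it slides to the stop, then tips up about its rear edge.
- wedge: Loose yellow wedge, 34 mm wide (y), 70 g, flat on the shelf. Origin on its underside; thin tip at x=+50 mm, back at x=-48 mm. Ramp rises evenly from 3 mm at the tip to 18 mm at x=-10 mm, flat behind. Upright grip tab centred at x=-28 mm, 26 mm long (x), 18 mm thick (y), top 62 mm up. Meets a 10 mm high edge with the tip 28 mm under it; 44 mm gives 4 mm lift.
- wedge_tip (a point): Middle of the wedge's thin end, at its underside.
- sink_front (a point): Middle of the sink's front lower edge (sink x = -40 mm), 10 mm above the shelf while it lies on the rails.
- sink_left (a point): Point on the sink's front lower edge, 36 mm left (+y) of the middle.
- sink_right (a point): Point on the sink's front lower edge, 36 mm right (-y) of the middle.
- sink_rear (a point): Middle of the sink's rear lower edge.
- board_a: Loose green sensor board lying flat on the shelf, 70 x 45 x 10 mm, origin at the centre of its underside. Bystander; it and the wedge swap sides at random.
- turntable_base: Aluminium turntable, disc 170 mm across, top 34 mm above the shelf, a second green board clamped on it; origin on the shelf under its axis. Bystander.
- loupe: Fixed matte black loupe stand, base 110 mm across, 190 mm tall, arm reaching 120 mm along its y. Origin under the base. Bystander.

How it is judged:
By the outcome, as a careful person would: the job done as asked, in the order asked, and still so for the second after the job is handed in, while the arm keeps its last pose, push and grip.
It also fails if it takes over 38 s, if anything falls off the work surface, if the arm or the gripper's body presses on something with over 40 N, if the wrist force passes 120 N, or if a joint passes its speed limit or range.

ROBOT

A 6-joint arm with a two-finger parallel gripper is mounted at the origin on the work surface. World frame = base frame: x ahead of the robot, y to its left, z up, the work surface at z = 0. Lengths are in m, angles in rad, forces in N, time in s.
With the tool pointing down it reaches from about 0.3 to 0.775 m from the base axis. Payload 14.6 kg.
Tool frame: the origin (TCP) lies between the finger pads; the fingertips stand ctrl.tip_extent ahead of it and the grasp point (between the pads) lies 3 mm ahead of it (ctrl.tip_extent is the distance from the TCP to the fingertips, in m); z points along the fingers, y is the line along which they close (so a half turn about z gives the same grasp; the last joint's range is limited). The gripper opens to 94 mm and grips with 3 to 60 N. Pads are 16 mm wide; open, the fingers measure 119 mm over their backs; the gripper's body (75 mm by 177 mm) begins 78 mm behind the grasp point.
Start: joints at [-1.229, 0.3, 1.521, -0, 1.321, -0.067], TCP at [0.219, -0.505, 0.227] pointing down, gripper open.
Joint ranges: [-3.03, 3.03], [-0.79, 2.21], [0.23, 2.52], [-1.04, 4.18], [0, 3.07], [-2.55, 2.55]. Speed limits (rad/s): [2.22, 2.22, 2.57, 3.14, 3.14, 3.14].

INTERFACE

Orientations are given as [roll, pitch, yaw] about the fixed x, y, z axes, in that order (R = Rz(yaw) Ry(pitch) Rx(roll)).
In Python, from station import ctrl gives the robot as it stands.
- The arm moves only by the tool shift_gripper, called by a JSON object that holds its "op" and its "data". Schema: {"type":"object","properties":{"offsets":{"type":"array","items":{"type":"array","items":{"type":"number"},"minItems":6,"maxItems":6},"minItems":1,"maxItems":10},"jaw":{"type":"number"},"force":{"type":"number"},"only":{"type":"string"},"quiet":{"type":"boolean"},"lines":{"type":"string"}},"required":["offsets"],"additionalProperties":false}. offsets is a list of rows, 1 to 10 of them, each of 6 numbers: dx, dy, dz in shares of the most that a row can go, 1 being 50 mm, then a rotation vector rx, ry, rz in units of 0.1 rad; each row shifts and turns the commanded pose from where the row before left it, along the tool's axes as they then stand; what a row does not reach is not made up. A row lasts 1/10 s, in which the tool goes at most 0.05 m and 0.15 rad, less where a joint would pass 70% of its speed; a pose out of reach is approached as far as the arm can. jaw is the finger opening in m, set as the call begins (left out keeps the last). The fingers move at their own pace and stop on an object; force is the grip in N (left out, the last holds). Time passes only in rows, so rows that do not move let the fingers close. The tool returns the time, the measured TCP pose, the force, the opening and the grip force at its end. only (a regular expression) keeps the lines of the reply that match it, lines (a string "A,B") keeps lines A to B, and quiet returns only ok. Input that does not fit is refused with a message, and nothing moves.
- ctrl.get_obs(): the state, without advancing time (a new reading comes with each control period).
- ctrl.camera(name): name is "scene" or "top" or "wrist"; returns a dict with "pixels" (480x640x3 uint8, blue, green, red), "fx", "fy", "cx", "cy" (pixels), "extrinsics" (4x4, takes a point from camera to world coordinates). Camera axes: x right, y up, looking along -z (the intrinsics and any distortion apply to the point x, -y, -z); pixel columns grow to the right and rows downward; lengths in m; the calibration is good to about 2 mm. A picture is of the moment at which its call begins. There is no depth.
- ctrl.hand_in(): hands the job in; it is judged then, once.
The state is a dict: "time_s": time; "qpos": joint angles; "joint_vel": joint speeds; "tau": joint torques, N m; "ee_pos": TCP position; "eef_rot": TCP orientation; "force": force on the tool from outside, world axes, zero at the start; "moment": the same for the moment, N m; "grip_width": finger opening in m; "grip_force": force on a finger pad.
Only numpy, scipy, OpenCV 4.12 (cv2) and the standard library are available. Lean on these libraries where they do the work, as an engineer would, in place of code of your own. Each camera call takes 0.05 s, during which the arm holds its last target. There are 200 camera calls.

## Working session

There is one attempt and no reset: what is moved stays moved. The work goes in short steps, Python scripts to look and compute and a tool call to move; the robot and the scene stay as the last step left them, time stands still between calls to the robot, and variables do not carry over. Pictures are saved under pics/ and viewed, at most 10 in all, crops included, and the job is handed in when it is done.

```bash
ls; mkdir -p pics
```

Run:
```python
from station import ctrl
import cv2,numpy as np
for n in("scene","top"):
    c=ctrl.camera(n); cv2.imwrite(f"pics/{n}0.png",c["pixels"]); print(n,c["fx"],c["fy"],c["cx"],c["cy"],[k for k in c]); print(np.round(c["extrinsics"],3))
print(ctrl.get_obs(),ctrl.tip_extent)
```

```text
pics
station.py
scene 469.05418176240164 469.05418176240164 322.7924839059931 233.80858309678874 ['pixels', 'fx', 'fy', 'cx', 'cy', 'extrinsics']
[[-0.585 -0.493  0.644  1.156]
 [ 0.811 -0.363  0.459  0.443]
 [ 0.008  0.791  0.612  0.598]
 [ 0.     0.     0.     1.   ]]
top 508.4052832274677 508.4052832274677 318.1617367270019 242.42279157326828 ['pixels', 'fx', 'fy', 'cx', 'cy', 'extrinsics']
[[-6.00e-03  9.88e-01 -1.53e-01  4.01e-01]
 [-1.00e+00 -6.00e-03 -1.00e-03  1.00e-02]
 [-2.00e-03  1.53e-01  9.88e-01  1.05e+00]
 [ 0.00e+00  0.00e+00  0.00e+00  1.00e+00]]
{'time_s': 0.1, 'qpos': array([-1.22860618e+00,  3.00377817e-01,  1.52153056e+00, -2.13622432e-05,
        1.32070000e+00, -6.66036286e-02]), 'joint_vel': array([-0.00027044, -0.0007774 , -0.00109723,  0.00025393,  0.00160307,
       -0.00121754]), 'tau': array([ 1.60557080e-03, -5.32649982e+01, -3.53286660e+01,  7.09466077e-02,
        2.35075015e-02, -6.89853550e-05]), 'ee_pos': array([ 0.21854381, -0.50447829,  0.22695886]), 'eef_rot': array([-3.14057780e+00, -4.69548774e-05,  4.08799050e-01]), 'force': array([0.19845752, 0.72153358, 0.09596747]), 'moment': array([ 0.03145037, -0.01164286,  0.01868178]), 'grip_force': 0.0, 'grip_width': 0.0939129825729684} 0.022
```

View pics/top0.png

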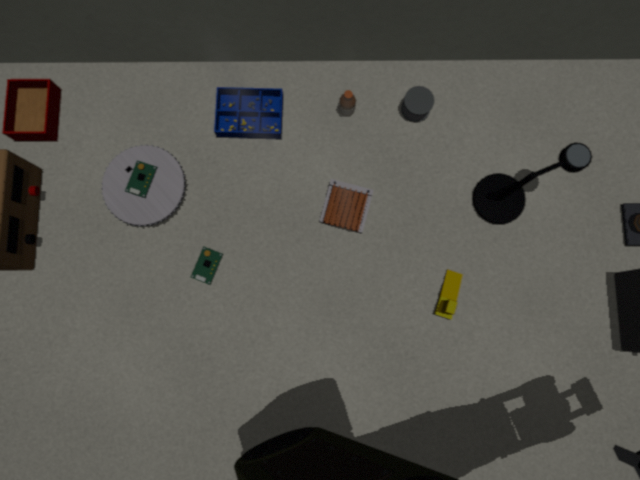

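View pics/scene0.png

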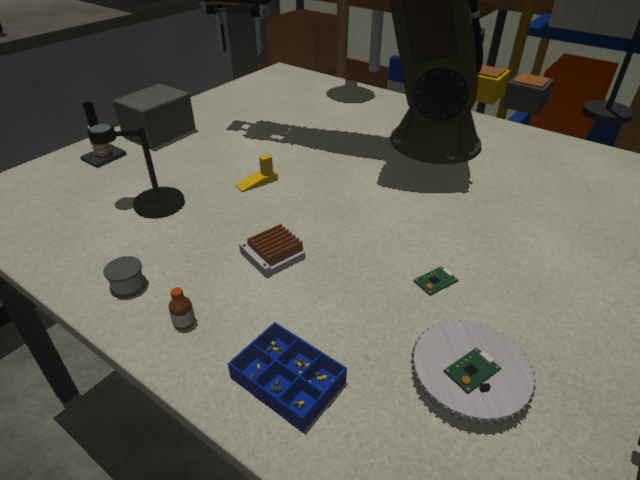

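The top view shows the wedge at about (448,294), its thin tip toward the top of the image, and the cradle with the sink at about (345,207). The board and turntable are on the left, the loupe on the right at about (498,198). Next I'll enlarge the wedge and cradle.

Run:
```python
import cv2,numpy as np
t=cv2.imread("pics/top0.png")
f=lambda im,x,y:cv2.resize(im[y:y+75,x:x+50],None,fx=8,fy=8,interpolation=cv2.INTER_CUBIC)
cv2.imwrite("pics/crop1.png",cv2.convertScaleAbs(np.hstack([f(t,425,258),f(t,320,170)]),alpha=1.4))
```

```text
(no output)
```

View pics/crop1.png

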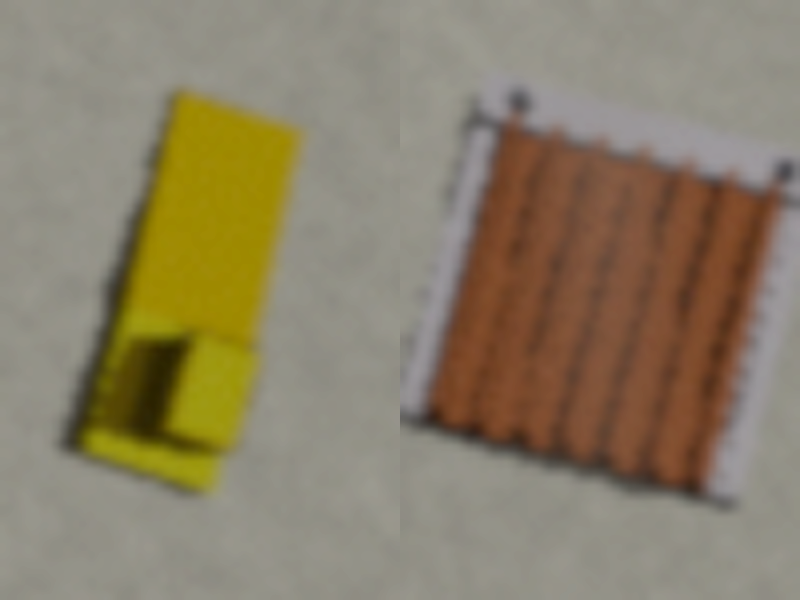

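Create h.py:
```python
import numpy as np
from scipy.optimize import least_squares
def proj(c,P):
    E=c["extrinsics"]; q=(np.asarray(P)-E[:3,3])@E[:3,:3]
    return np.c_[c["fx"]*q[:,0]/-q[:,2]+c["cx"], c["fy"]*q[:,1]/q[:,2]+c["cy"]]
def world(p,L):
    x,y,t=p; L=np.asarray(L,float); c,s=np.cos(t),np.sin(t)
    return np.c_[x+c*L[:,0]-s*L[:,1], y+s*L[:,0]+c*L[:,1], L[:,2]]
def fit(obs,x0):  # obs: list of (cam, local pts, pixels)
    f=lambda p:np.concatenate([(proj(c,world(p,L))-U).ravel() for c,L,U in obs])
    r=least_squares(f,x0,loss="soft_l1"); return r.x,f(r.x).reshape(-1,2)
```

Run:
```python
from station import ctrl
from h import *
c=ctrl.camera("top"); g=lambda o,P:np.array(o)+(np.array(P)+.5)/8-.5
W=np.array([[50,17,3],[50,-17,3],[-48,-17,18],[-48,17,18],[-15,9,62],[-15,-9,62],[-41,-9,62],[-41,9,62]])/1e3
U=g((425,258),[(180,90),(303,128),(212,493),(82,445),(188,333),(257,347),(240,455),(165,437)])
print(fit([(c,W,U)],[.25,-.25,0]))
S=np.array([[40,38,36],[-40,38,36],[-40,-38,36],[40,-38,36]])/1e3
U=g((320,170),[(112,118),(30,415),(312,490),(380,190)])
print(fit([(c,S,U)],[.4,-.05,0]))
C=np.array([[-40,46,15],[-40,-46,15]])/1e3
U=g((320,170),[(0,415),(335,500)])
print(fit([(c,C,U)],[.4,-.05,-.2]))
```

```text
(array([ 0.45431963, -0.25387485, -0.3265628 ]), array([[-0.50622127, -0.21556185],
       [-0.03865559,  0.2089265 ],
       [ 0.00953322,  0.12516428],
       [-0.01367511,  0.72714535],
       [ 0.63687895, -0.63693363],
       [ 0.9759943 ,  0.5680477 ],
       [-0.62650817, -0.03221603],
       [-0.24661785, -0.76055452]]))
(array([ 0.63041837, -0.04534241, -0.2641305 ]), array([[-0.95495248,  0.03685394],
       [-0.60687535, -0.14489525],
       [ 0.41833942, -0.11804202],
       [ 1.43898005,  0.22040692]]))
(array([ 0.63285913, -0.04527212, -0.25793958]), array([[-0.61300943, -0.13846863],
       [ 0.60985248,  0.13044445]]))
```

Careful with the scale: shifts go in shares of 50 mm and turns go in units of 0.1 rad. That gives: -0.0194 m is -0.388, 0.037 m is 0.74, 0.147 rad is 1.47.

{"op": "shift_gripper", "data": {"offsets": [[0.74, -0.388, 0, 0, 0, 0], [0.74, -0.388, 0, 0, 0, 0], [0.74, -0.388, 0, 0, 0, 0], [0.74, -0.388, 0, 0, 0, 0], [0.74, -0.388, 0, 0, 0, 0], [0.74, -0.388, 0, 0, 0, 0], [0.74, -0.388, 0, 0, 0, 0], [0.72, -0.388, 0, 0, 0, 0], [0, 0, 0, 0, 0, 1.47], [0, 0, 0, 0, 0, 1.47]]}}

```text
time_s: 1.15
ee_pos: [0.4282, -0.2439, 0.2272]
eef_rot: [-3.141, 0.0, 0.111]
force: [-0.7, 0.2, -1.2]
grip_width: 0.0939
grip_force: 0.0
```

{"op": "shift_gripper", "data": {"offsets": [[0, 0, 0, 0, 0, 1.47], [0, 0, 0, 0, 0, 1.47], [0, 0, 0, 0, 0, 1.47], [0, 0, 0, 0, 0, 0], [0, 0, 0, 0, 0, 0]]}}

```text
time_s: 1.65
ee_pos: [0.4276, -0.245, 0.2273]
eef_rot: [-3.141, 0.0, -0.322]
force: [0.5, -0.1, -0.3]
grip_width: 0.0939
grip_force: 0.0
```

Run:
```python
from station import ctrl
import cv2,numpy as np
for n in ("wrist","top"):
    c=ctrl.camera(n); cv2.imwrite(f"pics/{n}1.png",c["pixels"])
    if n=="wrist": np.savez("pics/wrist1.npz",**c); print(c["extrinsics"],c["fx"])
print(ctrl.get_obs()["ee_pos"],ctrl.get_obs()["eef_rot"])
```

```text
[[-3.15984890e-01  9.15922933e-01  2.47464603e-01  4.99005786e-01]
 [-9.48764162e-01 -3.05139899e-01 -8.20743996e-02 -2.68632607e-01]
 [ 3.37499168e-04 -2.60719817e-01  9.65414451e-01  3.85120163e-01]
 [ 0.00000000e+00  0.00000000e+00  0.00000000e+00  1.00000000e+00]] 341.3697283642415
[ 0.42759602 -0.24497432  0.22739705] [-3.14154072e+00  1.10180066e-04 -3.22686794e-01]
```

View pics/wrist1.png

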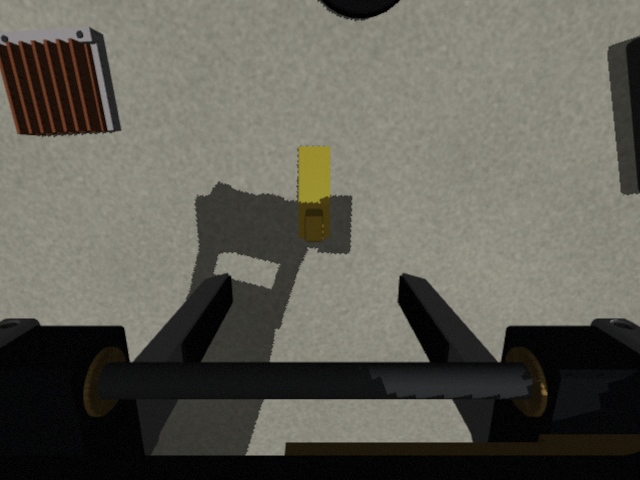

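The wrist view shows the wedge centred and straight, tip edge at (298–330,147) and tab at about (314,225). The sink is at top left, (0–120, 30–135). I'll enlarge both and fit again.

Run:
```python
import cv2,numpy as np
t=cv2.imread("pics/wrist1.png")
a=cv2.resize(t[140:250,285:345],None,fx=5,fy=5,interpolation=cv2.INTER_CUBIC)
b=cv2.resize(t[25:145,0:125],None,fx=4,fy=4,interpolation=cv2.INTER_CUBIC)
b=np.vstack([b,np.zeros((70,500,3),np.uint8)])
cv2.imwrite("pics/crop2.png",cv2.convertScaleAbs(np.hstack([a,b]),alpha=2))
```

```text
(no output)
```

View pics/crop2.png

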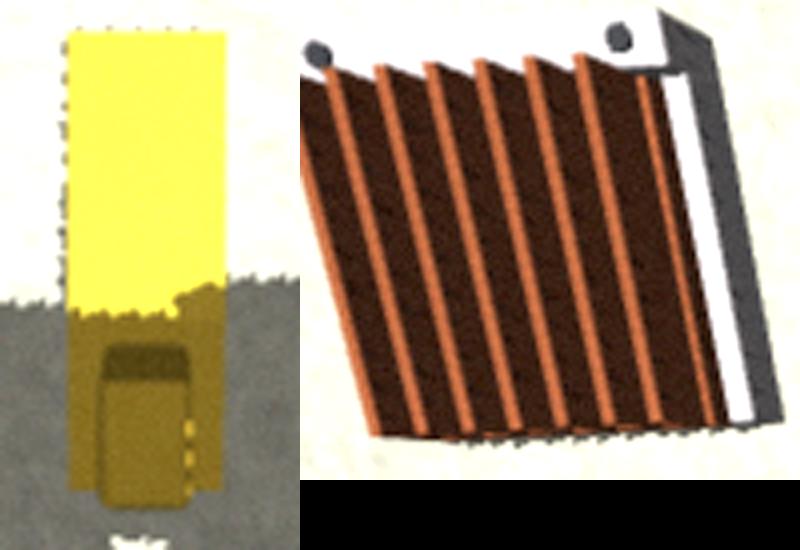

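Run:
```python
from station import ctrl
from h import *
c=dict(np.load("pics/wrist1.npz")); t=ctrl.camera("top")
g=lambda o,k,P:np.array(o)+(np.array(P)+.5)/k-.5
W=np.array([[50,17,3],[50,-17,3],[-48,-17,18],[-48,17,18],[-15,9,62],[-15,-9,62],[-41,-9,62],[-41,9,62]])/1e3
U=g((285,140),5,[(68,31),(226,31),(222,490),(70,490),(103,382),(189,382),(188,507),(100,507)])
def show(n,r): print(n,np.round(r[0],4),"\n",np.round(r[1],1).tolist())
show("wedge",fit([(c,W,U)],[.45,-.25,-.3]))
S=np.array([[-40,38,36],[-40,-38,36],[40,-38,36]])/1e3
US=g((0,25),4,[(72,435),(415,428),(352,73)])
show("sink",fit([(c,S,US)],[.63,-.05,-.26]))
C=np.array([[-40,-46,15],[-40,-46,0],[-40,-40,15],[40,-46,15]])/1e3
UC=g((0,25),4,[(455,422),(483,422),(430,425),(390,73)])
show("cradle",fit([(c,C,UC)],[.63,-.05,-.26]))
C2=np.array([[-40,46,15],[-40,-46,15]])/1e3
UT=g((320,170),8,[(0,415),(335,500)])
show("cradle both",fit([(c,C,UC),(t,C2,UT)],[.63,-.05,-.26]))
```

```text
wedge [ 0.4556 -0.2531 -0.325 ] 
 [[0.0, 0.0], [-0.0, 0.1], [0.0, -0.1], [-0.2, -0.2], [-0.9, -0.5], [0.6, -0.5], [0.6, 0.7], [-0.2, 0.6]]
sink [ 0.6292 -0.0526 -0.33  ] 
 [[5.4, -0.3], [-2.3, 2.2], [-0.1, -0.8]]
cradle [ 0.6348 -0.0444 -0.2837] 
 [[-0.5, -0.3], [0.5, 0.5], [0.0, -0.8], [-0.0, 0.4]]
cradle both [ 0.6343 -0.0443 -0.2749] 
 [[-0.1, -0.2], [0.9, 0.6], [0.4, -0.7], [-0.3, 0.5], [-1.3, -1.3], [-0.3, -0.3]]
```

In the tool's units: 0.04 m is 0.8, 0.015 m is 0.3, 0.002 rad is 0.02.

{"op": "shift_gripper", "data": {"offsets": [[0.024, -0.024, 0.8, 0, 0, 0.02], [0, 0, 0.8, 0, 0, 0], [0, 0, 0.8, 0, 0, 0], [0, 0, 0.8, 0, 0, 0], [0, 0, 0.3, 0, 0, 0], [0, 0, 0.128, 0, 0, 0], [0, 0, 0, 0, 0, 0]]}}

```text
time_s: 2.5
ee_pos: [0.4291, -0.2442, 0.0458]
eef_rot: [-3.141, 0.001, -0.327]
force: [0.2, 0.3, 0.6]
grip_width: 0.094
grip_force: 0.0
```

{"op": "shift_gripper", "data": {"offsets": [[0, 0, 0, 0, 0, 0], [0, 0, 0, 0, 0, 0], [0, 0, 0, 0, 0, 0], [0, 0, 0, 0, 0, 0], [0, 0, 0, 0, 0, 0], [0, 0, 0, 0, 0, 0], [0, 0, 0, 0, 0, 0], [0, 0, 0, 0, 0, 0], [0, 0, 0, 0, 0, 0], [0, 0, 0, 0, 0, 0]], "jaw": 0.010, "force": 35}}

```text
time_s: 3.5
ee_pos: [0.4291, -0.2443, 0.046]
eef_rot: [-3.142, -0.0, -0.328]
force: [-0.2, 0.4, 0.3]
grip_width: 0.0178
grip_force: 35.1
```

In the tool's units: -0.031 m is -0.62, -0.0298 m is -0.596, -0.055 rad is -0.55.

{"op": "shift_gripper", "data": {"offsets": [[0, 0, -0.26, 0, 0, 0], [0, 0, -0.24, 0, 0, 0], [-0.032, -0.62, 0, 0, 0, 0], [-0.032, -0.62, 0, 0, 0, 0], [-0.032, -0.62, 0, 0, 0, 0], [-0.032, -0.62, 0, 0, 0, 0], [-0.032, -0.62, 0, 0, 0, 0], [-0.032, -0.62, 0, 0, 0, 0], [-0.032, -0.62, 0, 0, 0, 0], [-0.032, -0.596, 0, 0, 0, -0.55]]}}

```text
time_s: 4.5
ee_pos: [0.4972, -0.0052, 0.0724]
eef_rot: [-3.141, -0.001, -0.273]
force: [0.3, -0.6, -0.8]
grip_width: 0.0176
grip_force: 35.0
```

{"op": "shift_gripper", "data": {"offsets": [[0, 0, 0, 0, 0, 0], [0, 0, 0, 0, 0, 0], [0, 0, 0, 0, 0, 0]]}}

```text
time_s: 4.8
ee_pos: [0.4966, -0.0072, 0.0716]
eef_rot: [-3.142, -0.001, -0.274]
force: [-0.1, -0.4, -1.1]
grip_width: 0.018
grip_force: 35.0
```

Run:
```python
from station import ctrl
import cv2,numpy as np
c=ctrl.camera("wrist"); np.savez("pics/wrist2.npz",**c)
t=ctrl.camera("top"); np.savez("pics/top2.npz",**t)
cv2.imwrite("pics/wrist2.png",cv2.convertScaleAbs(cv2.resize(c["pixels"][0:280,120:520],None,fx=2,fy=2,interpolation=cv2.INTER_CUBIC),alpha=1.8))
```

```text
(no output)
```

View pics/wrist2.png

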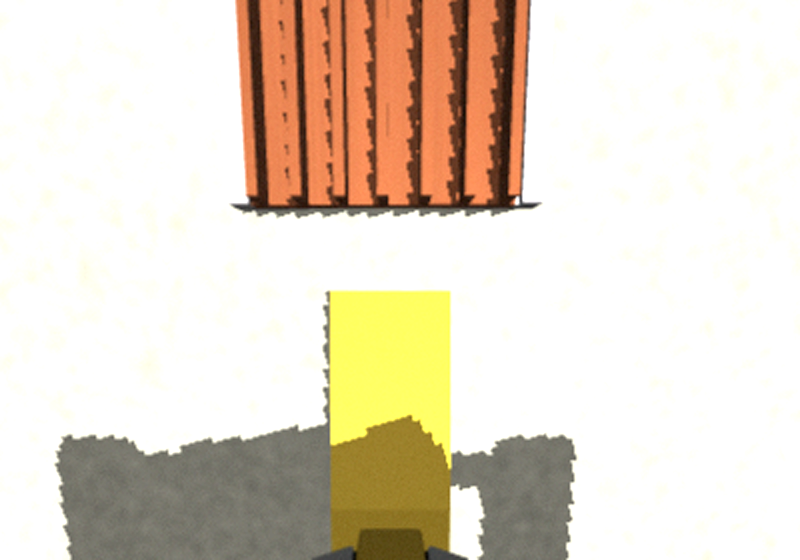

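The wrist view shows the wedge almost in line with the channel. The cradle's front corners are at crop (232,205) and (540,205), the sink's front fin corners at (247,205) and (523,205), and the wedge tip edge runs from (329,291) to (451,291).

Run:
```python
from station import ctrl
from h import *
c=dict(np.load("pics/wrist2.npz")); o=ctrl.get_obs(); e=o["ee_pos"];yaw=o["eef_rot"][2]
g=lambda P:np.array([120,0])+(np.array(P)+.5)/2-.5
def show(n,r): print(n,np.round(r[0],4),np.round(r[1],1).tolist()); return r[0]
for z in(15,0):
  p=show("cradle%d"%z,fit([(c,np.array([[-40,46,z],[-40,-46,z]])/1e3,g([(232,205),(540,205)]))],[.634,-.044,-.27]))
s=show("sink",fit([(c,np.array([[-40,38,36],[-40,-38,36]])/1e3,g([(247,204),(524,204)]))],[.634,-.044,-.27]))
w=show("wedge",fit([(c,np.array([[50,17,28.6],[50,-17,28.6]])/1e3,g([(329,291),(451,291)]))],[.53,-.01,-.27]))
print(world([*e[:2],yaw],[[.028,0,0]]),yaw)
# wedge origin in cradle frames
```

```text
cradle15 [ 0.6337 -0.0444 -0.274 ] [[-1.5, 0.0], [1.5, 0.0]]
cradle0 [ 0.6356 -0.0448 -0.2741] [[3.6, -0.1], [-3.6, -0.0]]
sink [ 0.6314 -0.0437 -0.274 ] [[-2.7, 0.0], [2.7, 0.0]]
wedge [ 0.5233 -0.0145 -0.2741] [[0.5, -0.0], [-0.5, -0.0]]
[[ 0.52347189 -0.01490443  0.        ]] -0.2746745524036962
```

{"op": "shift_gripper", "data": {"offsets": [[0, -0.024, 0.2, 0, 0, 0], [0, 0, 0.14, 0, 0, 0], [0, 0, 0.08, 0, 0, 0], [0, 0, 0.04, 0, 0, 0], [0, 0, 0.02, 0, 0, 0], [0, 0, 0.02, 0, 0, 0], [0, 0, 0, 0, 0, 0], [0, 0, 0, 0, 0, 0], [0, 0, 0, 0, 0, 0]]}}

```text
time_s: 5.8
ee_pos: [0.497, -0.0053, 0.0462]
eef_rot: [-3.142, -0.0, -0.273]
force: [1.3, 0.1, -1.2]
grip_width: 0.018
grip_force: 35.0
```

In the tool's units: 0.0003 m is 0.006.

{"op": "shift_gripper", "data": {"offsets": [[0, 0, 0.006, 0, 0, 0], [0, 0, 0, 0, 0, 0], [0, 0, 0, 0, 0, 0]]}}

```text
time_s: 6.1
ee_pos: [0.497, -0.0053, 0.046]
eef_rot: [-3.142, -0.0, -0.273]
force: [-1.5, -0.3, 5.0]
grip_width: 0.0178
grip_force: 35.0
```

{"op": "shift_gripper", "data": {"offsets": [[0, 0, 0.006, 0, 0, 0], [0, 0, 0, 0, 0, 0], [0, 0, 0, 0, 0, 0]]}}

```text
time_s: 6.4
ee_pos: [0.497, -0.0053, 0.046]
eef_rot: [-3.142, -0.0, -0.273]
force: [-4.6, -0.1, 9.6]
grip_width: 0.0179
grip_force: 35.0
```

{"op": "shift_gripper", "data": {"offsets": [[0.06, 0, -0.004, 0, 0, 0], [0.1, 0, 0, 0, 0, 0], [0.1, 0, 0, 0, 0, 0], [0.1, 0, 0, 0, 0, 0], [0.1, 0, 0, 0, 0, 0], [0.1, 0, 0, 0, 0, 0], [0.08, 0, 0, 0, 0, 0], [0.06, 0, 0, 0, 0, 0], [0.06, 0, 0, 0, 0, 0], [0.04, 0, 0, 0, 0, 0]]}}

```text
time_s: 7.4
ee_pos: [0.5353, -0.016, 0.046]
eef_rot: [-3.142, 0.001, -0.273]
force: [-7.1, 0.9, 10.0]
grip_width: 0.0175
grip_force: 35.0
```

{"op": "shift_gripper", "data": {"offsets": [[0.04, 0, 0, 0, 0, 0], [0.04, 0, 0, 0, 0, 0], [0.02, 0, 0, 0, 0, 0], [0, 0, 0, 0, 0, 0], [0, 0, 0, 0, 0, 0]]}}

```text
time_s: 7.9
ee_pos: [0.5402, -0.0174, 0.046]
eef_rot: [-3.142, 0.0, -0.273]
force: [-3.6, 1.5, 7.9]
grip_width: 0.0179
grip_force: 35.0
```

Run:
```python
from station import ctrl
import cv2
c=ctrl.camera("wrist"); cv2.imwrite("pics/wrist3.png",c["pixels"])
c=ctrl.camera("scene"); cv2.imwrite("pics/scene3.png",c["pixels"])
```

{"op": "shift_gripper", "data": {"offsets": [[0.02, 0, 0, 0, 0, 0], [0.02, 0, 0, 0, 0, 0], [0.02, 0, 0, 0, 0, 0], [0.02, 0, 0, 0, 0, 0], [0.02, 0, 0, 0, 0, 0]]}}

```text
time_s: 8.5
ee_pos: [0.5449, -0.0187, 0.046]
eef_rot: [-3.142, 0.001, -0.273]
force: [-5.8, 2.2, 9.6]
grip_width: 0.0178
grip_force: 35.0
```

{"op": "shift_gripper", "data": {"offsets": [[0.02, 0, 0, 0, 0, 0], [0.02, 0, 0, 0, 0, 0], [0.02, 0, 0, 0, 0, 0], [0.02, 0, 0, 0, 0, 0], [0.02, 0, 0, 0, 0, 0]]}}

```text
time_s: 9.0
ee_pos: [0.5489, -0.0198, 0.046]
eef_rot: [3.141, 0.003, -0.273]
force: [-15.2, 4.6, 15.6]
grip_width: 0.018
grip_force: 35.0
```

{"op": "shift_gripper", "data": {"offsets": [[0.02, 0, 0, 0, 0, 0], [0.02, 0, 0, 0, 0, 0], [0.02, 0, 0, 0, 0, 0], [0.02, 0, 0, 0, 0, 0], [0, 0, 0, 0, 0, 0]]}}

```text
time_s: 9.5
ee_pos: [0.5525, -0.0207, 0.0461]
eef_rot: [3.141, 0.003, -0.273]
force: [-16.0, 5.1, 17.2]
grip_width: 0.0176
grip_force: 35.0
```

Run:
```python
from station import ctrl
import cv2
c=ctrl.camera("scene"); cv2.imwrite("pics/scene4.png",c["pixels"])
```

```text
(no output)
```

In the tool's units: 0.001 m is 0.02.

{"op": "shift_gripper", "data": {"offsets": [[0.02, 0, 0, 0, 0, 0], [0.02, 0, 0, 0, 0, 0], [0.02, 0, 0, 0, 0, 0], [0.02, 0, 0, 0, 0, 0], [0.02, 0, 0, 0, 0, 0]], "force": 50}}

```text
time_s: 10.05
ee_pos: [0.5572, -0.022, 0.046]
eef_rot: [3.141, 0.004, -0.273]
force: [-17.5, 5.0, 17.1]
grip_width: 0.0178
grip_force: 50.0
```

{"op": "shift_gripper", "data": {"offsets": [[0.02, 0, 0, 0, 0, 0], [0.02, 0, 0, 0, 0, 0], [0.02, 0, 0, 0, 0, 0], [0, 0, 0, 0, 0, 0], [0, 0, 0, 0, 0, 0]]}}

```text
time_s: 10.55
ee_pos: [0.5603, -0.0229, 0.046]
eef_rot: [3.142, 0.003, -0.273]
force: [-15.2, 4.7, 15.5]
grip_width: 0.0177
grip_force: 50.0
```

Run:
```python
from station import ctrl
import cv2,numpy as np
c=ctrl.camera("scene"); np.savez("pics/scene5.npz",**c);s=c["pixels"]
w=ctrl.camera("wrist"); np.savez("pics/wrist5.npz",**w)
f=lambda im,x,y,W,H,k:cv2.resize(im[y:y+H,x:x+W],None,fx=k,fy=k,interpolation=cv2.INTER_CUBIC)
a=f(s,225,200,100,75,4); b=f(cv2.imread("pics/scene0.png"),225,200,100,75,4)
d=f(w["pixels"],120,60,400,150,2)
cv2.imwrite("pics/v5.png",cv2.convertScaleAbs(np.vstack([np.hstack([b,a]),d]),alpha=1.7))
```

```text
(no output)
```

View pics/v5.png

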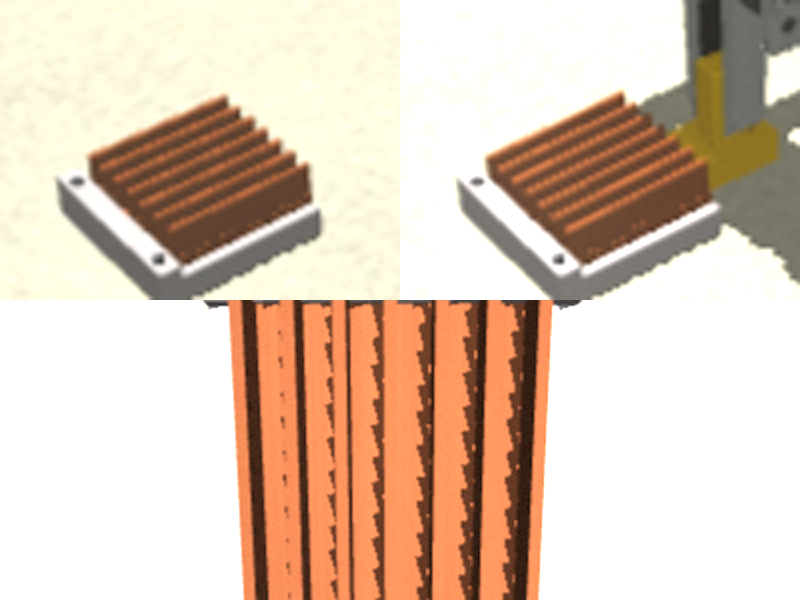

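The scene crops (before on the left, now on the right) show the wedge under the sink's front. The fin tip at crop (222,98) has risen to about (222,94), and the wrist view stays straight. I'll track the sink's motion to measure the lift, and check for slip in the grip.

Create lift.py:
```python
import sys,cv2
from h import *
c=dict(np.load(sys.argv[1])); a=cv2.imread("pics/scene0.png",0); b=cv2.cvtColor(c["pixels"],cv2.COLOR_BGR2GRAY)
P0=(.6337,-.0444,-.274)
box=np.array([[x,y,z] for x in(-.043,.04) for y in(-.038,.038) for z in(.018,.036)])
m=np.zeros(a.shape,np.uint8); cv2.fillConvexPoly(m,cv2.convexHull(proj(c,world(P0,box)).astype(np.int32)),255)
p=cv2.goodFeaturesToTrack(a,60,.03,3,mask=m)
q,st,e=cv2.calcOpticalFlowPyrLK(a,b,p,None,winSize=(11,11),maxLevel=1)
r,st2,_=cv2.calcOpticalFlowPyrLK(b,a,q,None,winSize=(11,11),maxLevel=1)
ok=(np.linalg.norm(r-p,axis=2)<.3).ravel()&(st.ravel()>0); p=p[ok,0];q=q[ok,0]
E=c["extrinsics"]  # back-project onto the fin-top plane z=.034
d=np.c_[(p[:,0]-c["cx"])/c["fx"],-(p[:,1]-c["cy"])/c["fy"],-np.ones(len(p))]@E[:3,:3].T
X=E[:3,3]+d*((.034-E[2,3])/d[:,2])[:,None]
C,S=np.cos(P0[2]),np.sin(P0[2]); D=X[:,:2]-P0[:2]; L=np.c_[D@[C,S],D@[-S,C],X[:,2]]
def mv(v):
    s,t,yw,sy=v; ux=L[:,0]+s-.04; uz=L[:,2]-.01
    M=np.c_[.04+ux*np.cos(t)+uz*np.sin(t),L[:,1]+sy+yw*ux,.01-ux*np.sin(t)+uz*np.cos(t)]
    return world(P0,M)
f=lambda v:(proj(c,mv(v))-proj(c,X)-(q-p)).ravel()
R=least_squares(f,[0,0,0,0],loss="soft_l1",f_scale=.2)
print(len(p),"s,theta,yaw,sy",np.round(R.x,4),"lift mm",80*np.sin(R.x[1]),"rms px",np.sqrt(np.mean(f(R.x)**2)), "sd",np.sqrt(np.diag(np.linalg.inv(R.jac.T@R.jac))*2*R.cost/(2*len(p)))[:2])
```

```bash
python3 lift.py pics/scene5.npz
```

Run:
```python
import cv2,numpy as np
a=np.load("pics/wrist2.npz")["pixels"];b=np.load("pics/wrist5.npz")["pixels"]
cv2.imwrite("pics/slip.png",cv2.convertScaleAbs(np.hstack([cv2.resize(i[190:320,260:380],None,fx=3,fy=4) for i in(a,b)]),alpha=2))
```

```text
7 s,theta,yaw,sy [-0.0003  0.0022 -0.0011 -0.0001] lift mm 0.17285716900360928 rms px 0.1529321297404513 sd [0.00160151 0.06612539]
```

View pics/slip.png

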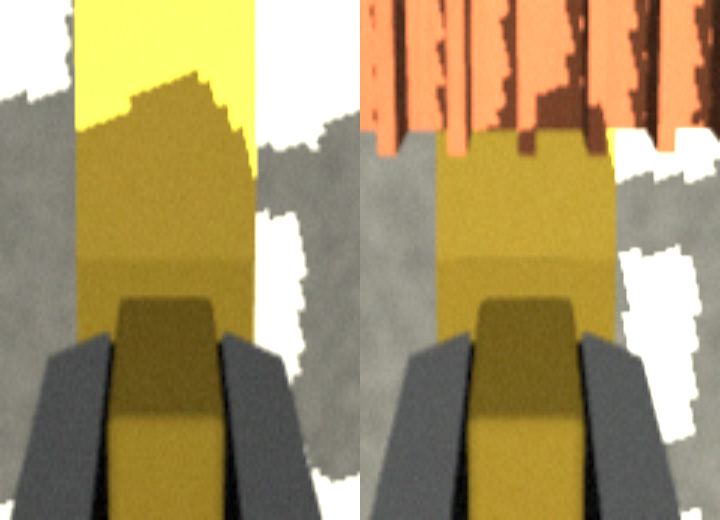

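The ramp-top line stays at crop row 258 in both views, so the wedge has not slipped. The fin fronts now end at crop row 155. The optical-flow fit is useless with only 7 points, so I'll take the insertion depth from the wrist picture.

Run:
```python
from station import ctrl
from h import *
c=dict(np.load("pics/wrist5.npz"));E=c["extrinsics"];o=ctrl.get_obs();e=o["ee_pos"];y=o["eef_rot"][2]
def wx(u,v,z):
    d=E[:3,:3]@[(u-c["cx"])/c["fx"],-(v-c["cy"])/c["fy"],-1]; X=E[:3,3]+d*(z-E[2,3])/d[2]
    return ((X[:2]-e[:2])@[np.cos(y),np.sin(y)]-.028)*1e3+56 if 0 else (X[:2]-e[:2])@[np.cos(y),np.sin(y)]*1e3-28
print("ramp top x (nom -10):",wx(315,190+258.5/4-.5,.018))
for d in(2,3,4): xt=wx(315,190+155/4-.5,.036+d/1e3); xb=xt-.325*d; print(d,"edge x in wedge",xb,"insertion",50-xb,"lift",(50-xb-28)/4)
for n in(2,5):
  print(n)
```

```text
ramp top x (nom -10): -10.212947993031488
2 edge x in wedge 8.853900329467335 insertion 41.146099670532664 lift 3.286524917633166
3 edge x in wedge 8.759559818396328 insertion 41.240440181603674 lift 3.3101100454009185
4 edge x in wedge 8.66521930732532 insertion 41.334780692674684 lift 3.333695173168671
2
5
```

In the tool's units: 0.001 m is 0.02, 0.0008 m is 0.016.

{"op": "shift_gripper", "data": {"offsets": [[0.02, 0, 0, 0, 0, 0], [0.02, 0, 0, 0, 0, 0], [0.016, 0, 0, 0, 0, 0], [0, 0, 0, 0, 0, 0], [0, 0, 0, 0, 0, 0], [0, 0, 0, 0, 0, 0], [0, 0, 0, 0, 0, 0], [0, 0, 0, 0, 0, 0], [0, 0, 0, 0, 0, 0]]}}

```text
time_s: 11.55
ee_pos: [0.563, -0.0236, 0.0461]
eef_rot: [3.141, 0.003, -0.273]
force: [-14.7, 4.0, 15.4]
grip_width: 0.0175
grip_force: 50.0
```

Run:
```python
from station import ctrl
import cv2,numpy as np
s=ctrl.camera("scene")["pixels"];w=ctrl.camera("wrist")["pixels"]
f=lambda im,x,y,W,H,k,l:cv2.resize(im[y:y+H,x:x+W],None,fx=k,fy=l,interpolation=cv2.INTER_CUBIC)
cv2.imwrite("pics/v6.png",cv2.convertScaleAbs(np.hstack([f(s,225,190,110,130,4,4),f(w,260,190,120,130,3,4)]),alpha=1.8))
```

```text
(no output)
```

View pics/v6.png

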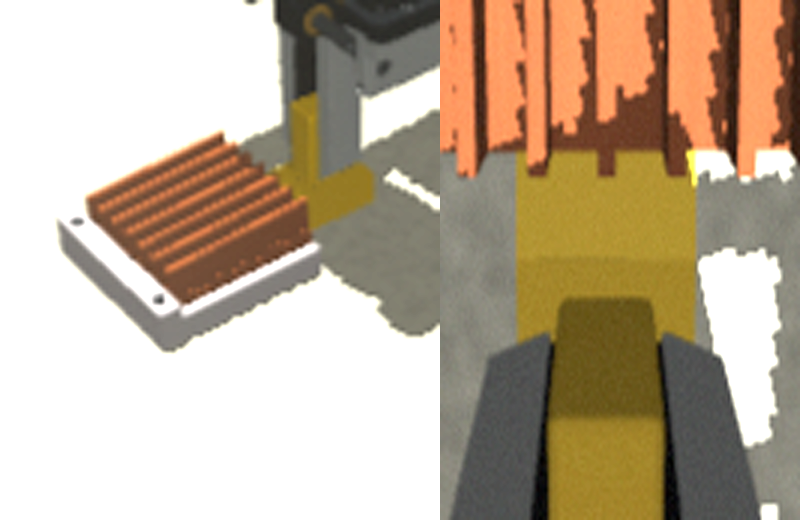

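The fin fronts moved from crop row 155 to 175, about 5 px or 2.5–2.8 mm. That puts the lift near 3.9–4 mm, with the wedge flat, still gripped and pressed down.

```bash
python3 -c "
from station import ctrl
print(ctrl.hand_in())"
```

```text
the job is handed in; nothing more can be done
None
```

I handed in the job with the wedge still gripped, pressed flat on the shelf and about 44 mm under the sink's front edge; from the ramp slope, that puts the edge about 4 mm off the rails.

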